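Turn the heater dial up one click

ROBOT

A 6-joint arm with a two-finger parallel gripper is mounted at the origin on the work surface. World frame = base frame: x ahead of the robot, y to its left, z up, the work surface at z = 0. Lengths are in m, angles in rad, forces in N, time in s.
With the tool pointing down it reaches from about 0.425 to 0.95 m from the base axis. Payload 14.7 kg.
Tool frame: the origin (TCP) lies at the very end of the fingers, on their centre line; the grasp point (between the pads) lies 19 mm behind it; z points along the fingers, y is the line along which they close (so a half turn about z gives the same grasp; the last joint's range is limited). The gripper opens to 85 mm and grips with 20 to 120 N. Pads are 22 mm wide; open, the fingers measure 114 mm over their backs; the gripper's body (76 mm by 85 mm) begins 54 mm behind the grasp point. The pads swing forward as they close: fully open they stand 13 mm farther back than shut.
Start: joints at [-1.262, 0.48, 1.596, -0, 1.065, -0.047], TCP at [0.226, -0.609, 0.231] pointing down, gripper open.
Joint ranges: [-2.75, 2.75], [-0.82, 2.05], [0.23, 2.67], [-1.56, 4.7], [0.09, 2.69], [-2.92, 2.92]. Speed limits (rad/s): [1.89, 1.89, 2.39, 3.01, 3.01, 3.01].

INTERFACE

Orientations are given as a unit quaternion [w, x, y, z].
In Python, from plant import sense, cams, job gives the robot as it stands.
- The arm moves only by the tool servo_tool, never from a script. Its argument "steps" is text: rows parted by semicolons, each of 7 numbers parted by spaces: the opening, from -1 (shut) to 1 (fully open), so that 0 is half open, then the shift along the tool's x, y, z in mm, then the turn, a rotation vector about the tool's x, y, z in rad. A call has exactly 5 rows; each row is the pose to reach, as a shift and turn from the pose commanded when the call began, along the tool's axes at that moment; what a row does not reach only later rows make up. A row lasts 1/8 s, in which the tool goes at most 62.5 mm and 10.7 degrees, less where a joint would pass 70% of its speed; a pose out of reach is approached as far as the arm can. A call with a gripper value outside its range is refused whole. The fingers move at their own pace and stop on an object; the grip force is fixed at half the most. Time passes only in rows, so rows that repeat a pose let the fingers close, or fill a call up. It gives the time, the measured TCP pose, the force, the opening and the grip force at its end, in the units of the state.
- sense(): the state, without advancing time (a new reading comes with each control period).
- cams.snapshot(name): name is "scene" or "top"; returns a dict with "color" (384x512x3 uint8, red, green, blue), "z_map" (384x512 float32, m along the optical axis (not along the pixel's ray), 0 where there is no reading), "fx", "fy", "cx", "cy" (pixels), "xyz" and "orientation" of the camera in the world. Camera axes: x right, y up, looking along -z (the intrinsics and any distortion apply to the point x, -y, -z); pixel columns grow to the right and rows downward; lengths in m; the calibration is good to about 2 mm. A picture is of the moment at which its call begins.
- job.job_done(): hands the job in; it is judged then, once.
The state is a dict: "time_s": time; "joints": joint angles; "qvel": joint speeds; "tau": joint torques, N m; "tool_pos": TCP position; "orientation": TCP orientation; "ft_force": force on the tool from outside, world axes, zero at the start; "ft_torque": the same for the moment, N m; "grip_width": finger opening in m; "gripper_force": force on a finger pad.
Only numpy, scipy, OpenCV 4.12 (cv2) and the standard library are available. Lean on these libraries where they do the work, as an engineer would, in place of code of your own. Each camera call takes 0.05 s, during which the arm holds its last target. There are 200 camera calls.

TASK

Turn the knurled dial on the orange heater control box clockwise by one click, from the blue dot to the yellow dot, without running on past the yellow dot: rub its rim round with a fingertip until it snaps into place, then take the hand away. Leave the grey box's dial as it is, and do not move or pick up the things lying around.

Things in the scene. Friction and masses are not known exactly. Their poses are not given: they have to be found in the camera images.
- orange_unit: orange plastic heater control box, fixed to the surface, 160 x 160 mm, 46 mm high, with a flat black disc 148 mm across on top (top of the disc 49 mm above the surface). Origin: centre of its underside, on the dial's axis; z up. On the black disc, 63.5 mm from the axis, lie three flat dots 12 mm across: yellow in the box's own +x direction, blue 30 degrees from it towards the box's +y (anticlockwise from above), red 30 degrees from it towards -y
- orange_centre (a point): centre of the top face of the orange box's dial, 75 mm above the surface. The dial is white plastic, turns about the vertical axis through this point, is 104 mm across over its 36 upright ribs (2 mm proud, 4 mm wide, 10 degrees apart) and 24 mm high (from 51 to 75 mm above the surface); too wide for a gripper to span. Flat top with a grey disc and a black pointer stripe
- orange_pointer (a point): end of the black pointer stripe on the orange box's dial, 48 mm from the axis, on the top face. A fingertip pressed inward on the rim with only 5 N slips over the ribs: press firmly, some 10 N; it may take more than one stroke
- orange_dial (a joint): angle of the orange box's dial, rad, growing clockwise seen from above. Detents (clicks) at 0 (pointer at the blue dot, its start), 0.524 (yellow) and 1.047 (red), stops just beyond the end ones. Leaving a detent takes about 0.15 N m, 3 N along the rim; past half way (0.26, or 0.79 to red) it pulls itself on into the next, short of half way it springs back; let go, it centres within 0.02
- grey_unit: grey control box, the same in all but colour; it may stand left or right of the orange one. Origin: centre of its underside; not to be operated
- grey_dial (a joint): angle of the grey box's dial, as for the orange one; it starts at 0 (blue) and must stay there
- float_arm: loose green plastic float arm: a disc float 90 mm across, 50 mm high, with a rod reaching 215 mm along its +y at 30 mm height. Origin: centre of the float's underside
- drain_key: loose T-shaped steel drain key lying flat, 12 mm thick, 240 mm long along its y, cross handle 112 mm. Origin: middle of the shaft, at the surface
- plunger: loose plunger standing on its black rubber cup, 110 mm across, with a black upright handle 22 mm thick, 266 mm high overall. Origin: centre of its underside
- grease_jar: loose small jar, 44 mm across, 50 mm high, standing between the two boxes. Origin: centre of its underside
- flange: loose chromed ring lying flat, 60 mm across, 12 mm high. Origin: centre of its underside
- cartridge: loose brass tap cartridge standing upright, 34 mm across, 52 mm high. Origin: centre of its underside

How it is judged:
By the outcome, as a careful person would: the job done as asked, in the order asked, and still so for the second after the job is handed in, with the robot touching nothing.
It also fails if it takes over 51 s, if anything falls off the work surface, if the arm or the gripper's body presses on something with over 40 N, if the wrist force passes 120 N, or if a joint passes its speed limit or range.

## Working session

There is one attempt and no reset: what is moved stays moved. The work goes in short steps, Python scripts to look and compute and a tool call to move; the robot and the scene stay as the last step left them, time stands still between calls to the robot, and variables do not carry over. Pictures are saved under pics/ and viewed, at most 10 in all, crops included, and the job is handed in when it is done.

Besides the shell and the picture viewer there is one more tool, called after ">>>" in YAML: its name, and indented under it one key for each argument. servo_tool: Moves the arm, as the interface text tells. Its arguments: {"type":"object","properties":{"steps":{"type":"string"}},"required":["steps"]}

```bash
mkdir -p pics
python3 - <<'E'
from plant import sense,cams
import cv2,numpy as np
print(sense())
for n in("scene","top"):
    s=cams.snapshot(n); cv2.imwrite(f"pics/{n}0.png",s["color"][:,:,::-1]); np.savez(f"{n}0.npz",**s)
    print(n,s["fx"],s["fy"],s["cx"],s["cy"],s["xyz"],s["orientation"],[k for k in s])
E
```

```text
{'time_s': 0.0, 'joints': array([-1.26164040e+00,  4.80832888e-01,  1.59686075e+00,  1.67648847e-06,
        1.06509998e+00, -4.65984122e-02]), 'qvel': array([-1.90783538e-03, -1.46298633e-05,  3.87361471e-05,  7.23549608e-04,
       -4.55108074e-04,  1.27399789e-03]), 'tau': array([-8.97166883e-04, -9.50650048e+01, -4.30184269e+01, -1.64723660e-04,
        1.22931812e-02,  2.08295580e-05]), 'tool_pos': array([ 0.22629095, -0.60890472,  0.2306766 ]), 'orientation': array([-5.95410663e-04,  9.84221419e-01,  1.76940208e-01, -7.78774776e-05]), 'ft_force': array([0.15244965, 0.58407213, 0.60722092]), 'ft_torque': array([-0.03237228,  0.03783601, -0.00322295]), 'gripper_force': 0.0, 'grip_width': 0.08537379001560964}
scene 349.65898860993246 349.65898860993246 262.21159731438405 195.1126499601674 [1.1052036  0.90866636 0.80506839] [0.24062872 0.11658855 0.44723355 0.85351455] ['color', 'z_map', 'fx', 'fy', 'cx', 'cy', 'xyz', 'orientation']
top 428.1173132531232 428.1173132531232 252.22161921496505 192.259303923855 [0.50234904 0.01660094 1.3786957 ] [ 0.71591519  0.00940108 -0.02919121 -0.69751339] ['color', 'z_map', 'fx', 'fy', 'cx', 'cy', 'xyz', 'orientation']
```

View pics/top0.png

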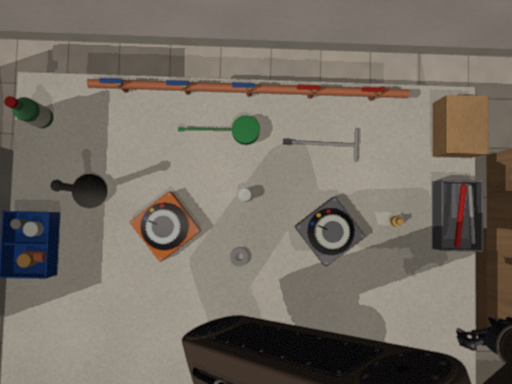

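View pics/scene0.png

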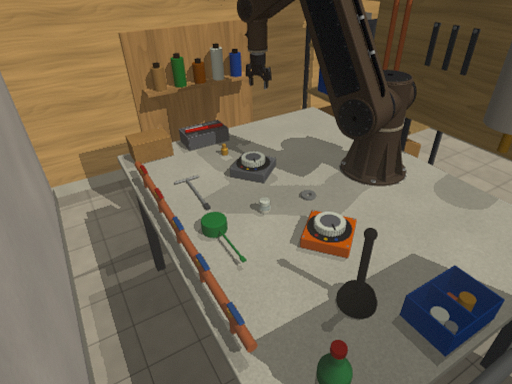

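The top view shows the orange box with its dial at about (165,226) and the grey box at (331,231). The plunger is at (90,190) and the jar at (245,193). The scene view agrees: orange dial at (330,225), plunger to its left as seen from the robot.

```bash
cat > h.py <<'E'
import numpy as np,cv2
from scipy.spatial.transform import Rotation as R
def rot(q): return R.from_quat([q[1],q[2],q[3],q[0]])
def world(s):
    h,w=s["z_map"].shape; u,v=np.meshgrid(np.arange(w),np.arange(h)); z=s["z_map"]
    p=np.stack([(u-s["cx"])/s["fx"]*z,-(v-s["cy"])/s["fy"]*z,-z],-1)
    return rot(s["orientation"]).apply(p.reshape(-1,3)).reshape(h,w,3)+s["xyz"]
def masks(s,P):
    hsv=cv2.cvtColor(s["color"],cv2.COLOR_RGB2HSV).astype(int); return hsv[...,0],hsv[...,1],hsv[...,2]
E
python3 - <<'E'
from h import *
for n in("top","scene"):
    s=dict(np.load(n+"0.npz")); P=world(s); H,S,V=masks(s,P)
    print(n,'table z',np.median(P[170:175,200:220,2]) if n=="top" else '')
    m=(H>3)&(H<14)&(S>180)&(V>90)&(P[...,2]>.02)&(P[...,2]<.06)&(abs(P[...,0]-.42)<.25)&(P[...,1]>0)&(P[...,1]<.5)
    p=P[m]; print('orange',m.sum(),np.median(p,0))
    c=np.median(p,0)
    near=np.hypot(P[...,0]-c[0],P[...,1]-c[1])<.1
    d=near&(P[...,2]>.068)&(P[...,2]<.09)
    q=P[d]; cc,r=cv2.minEnclosingCircle(q[:,:2].astype(np.float32)); print('dial',d.sum(),cc,r,np.median(q[:,2]),q[:,:2].mean(0))
    cc=np.array(cc)
    rr=np.hypot(P[...,0]-cc[0],P[...,1]-cc[1])
    ring=(rr>.055)&(rr<.072)&(P[...,2]>.035)&(P[...,2]<.062)
    for k,f in dict(blue=(H>100)&(H<130)&(S>100)&(V>50),yellow=(H>18)&(H<35)&(S>120)&(V>80),red=((H<4)|(H>174))&(S>120)&(V>60)).items():
        t=P[ring&f]
        if len(t): a=t.mean(0); print(k,len(t),a,np.degrees(np.arctan2(a[1]-cc[1],a[0]-cc[0])))
    st=(rr<.05)&(P[...,2]>.066)&(V<60); t=P[st]
    if len(t): a=t.mean(0); print('ptr',len(t),a,np.degrees(np.arctan2(a[1]-cc[1],a[0]-cc[0])))
    sel=near.nonzero(); y0,y1,x0,x1=sel[0].min(),sel[0].max(),sel[1].min(),sel[1].max()
    im=cv2.resize(s["color"][y0:y1,x0:x1,::-1],(400,400)); cv2.imwrite(f"pics/c_{n}.png",im); print(x0,x1,y0,y1)
cv2.imwrite("pics/c.png",np.hstack([cv2.imread("pics/c_top.png"),cv2.imread("pics/c_scene.png")]))
E
```

```text
top table z -0.0013227433353716345
orange 254 [0.39319985 0.24709382 0.04471547]
dial 718 (0.46332764625549316, 0.24869918823242188) 0.051824163645505905 0.07434821857132679 [0.45525528 0.24822713]
yellow 12 [0.51394071 0.28973054 0.0483584 ] 39.03123068989345
red 15 [0.5273539 0.2596771 0.0491736] 9.7293064699367
135 198 217 280
scene table z 
orange 658 [0.50710367 0.29033703 0.04299504]
dial 492 (0.46489259600639343, 0.2530214786529541) 0.05301152542233467 0.07383942720114306 [0.46901411 0.25661258]
blue 8 [0.48717857 0.31002248 0.04894556] 68.64573890714311
yellow 11 [0.51329348 0.2906277  0.04844215] 37.846276452310846
red 9 [0.52566552 0.25911843 0.04680596] 5.728943914723411
ptr 5 [0.47297287 0.27574237 0.07476691] 70.42297611911306
295 356 213 273
```

View pics/c.png

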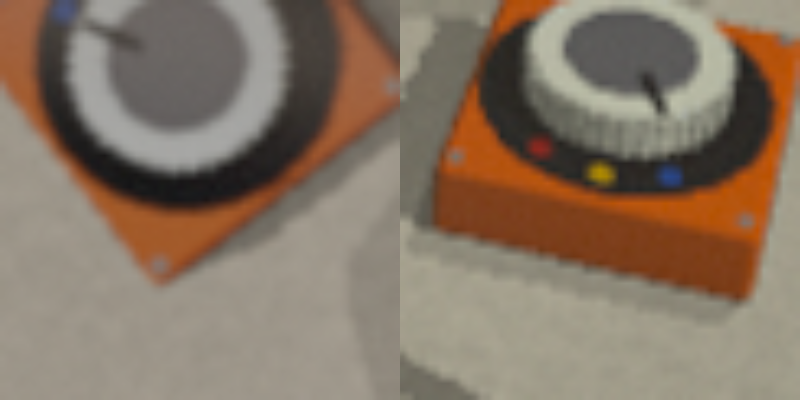

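Dots, dial top and box agree: dial centre is about (0.464, 0.250), top at z≈0.074, and yellow at 38° (r≈63 mm ✓.). I'll go with shut fingers to the dial's right side, where there is free space.

>>> servo_tool:
  steps: "-1 53 -31 0 0 0 -0.17; -1 106 -62 0 0 0 -0.34; -1 159 -93 0 0 0 -0.51; -1 212 -124 0 0 0 -0.68; -1 265 -156 0 0 0 -0.85"

```text
time_s: 0.72
tool_pos: [0.4214, -0.3691, 0.2312]
orientation: [-0.0, 0.822, 0.569, 0.0]
ft_force: [0.3, -0.6, -0.3]
grip_width: 0.0001
gripper_force: 0.0
```

```bash
cat > to.py <<'E'
import sys
from h import *
from plant import sense
C=np.array([.464,.250])
def show(targets):  # x,y,z,yaw(deg of tool x)
    s=sense(); r0=rot(s["orientation"]); p=s["tool_pos"]
    x=r0.apply([1,0,0]); print('pos',p.round(4),'yaw',np.degrees(np.arctan2(x[1],x[0])).round(1),'t',s["time_s"],'F',s["ft_force"].round(1),'q',s["joints"].round(2))
    for X,Y,Z,a in targets:
        a=np.radians(a); rt=R.from_matrix(np.array([[np.cos(a),np.sin(a),0],[np.sin(a),-np.cos(a),0],[0,0,-1]]).T)
        print((r0.inv().apply(np.array([X,Y,Z])-p)*1000).round(1),(r0.inv()*rt).as_rotvec().round(3))
def polar(r,th,z): # finger at polar position about the dial, tool x inward
    t=np.radians(th); return [C[0]+r*np.cos(t),C[1]+r*np.sin(t),z,th+180]
if __name__=="__main__":
    show([polar(*map(float,a.split(','))) for a in sys.argv[1:]])
E
python3 to.py .10,-60,.15
```

```text
pos [ 0.4214 -0.3691  0.2312] yaw 69.4 t 0.725 F [ 0.3 -0.6 -0.3] q [-0.77  0.36  1.8   0.    0.98 -0.41]
[ 531.  -100.7   81.2] [-0.    -0.    -0.883]
```

>>> servo_tool:
  steps: "-1 55 -10 0 0 0 -0.15; -1 110 -20 0 0 0 -0.3; -1 165 -30 0 0 0 -0.45; -1 220 -40 0 0 0 -0.6; -1 275 -50 0 0 0 -0.75"

```text
time_s: 1.35
tool_pos: [0.4719, -0.0943, 0.2313]
orientation: [0.0, 0.557, 0.831, 0.0]
ft_force: [1.1, -1.0, 1.2]
grip_width: -0.0002
gripper_force: 0.0
```

```bash
python3 to.py .09,-60,.12 .09,-60,.057
```

```text
pos [ 0.4719 -0.0943  0.2313] yaw 112.3 t 1.35 F [ 1.1 -1.   1.2] q [-0.26  0.24  1.97  0.    0.92 -0.65]
[232.3 135.5 111.3] [ 0.     0.    -0.134]
[232.3 135.5 174.3] [ 0.     0.    -0.134]
```

>>> servo_tool:
  steps: "-1 48 28 20 0 0 -0.03; -1 96 56 45 0 0 -0.06; -1 145 84 70 0 0 -0.1; -1 190 112 90 0 0 -0.13; -1 232 135 111 0 0 -0.134"

```text
time_s: 1.98
tool_pos: [0.51, 0.1717, 0.1195]
orientation: [0.0, 0.502, 0.865, 0.0]
ft_force: [0.3, 0.6, 0.2]
grip_width: -0.0003
gripper_force: 0.0
```

```bash
python3 to.py .09,-60,.057
python3 - <<'E'
from plant import cams
import cv2,numpy as np
s=cams.snapshot("scene"); np.savez("scene1.npz",**s)
a=cv2.resize(s["color"][120:290,240:440,::-1],(700,595),interpolation=cv2.INTER_CUBIC); cv2.imwrite("pics/s1.png",a)
E
```

```text
pos [0.51   0.1717 0.1195] yaw 119.8 t 1.975 F [0.3 0.6 0.2] q [ 0.27  0.47  1.96 -0.    0.71 -0.25]
[ 0.8 -0.7 62.5] [ 0.     0.    -0.004]
```

View pics/s1.png

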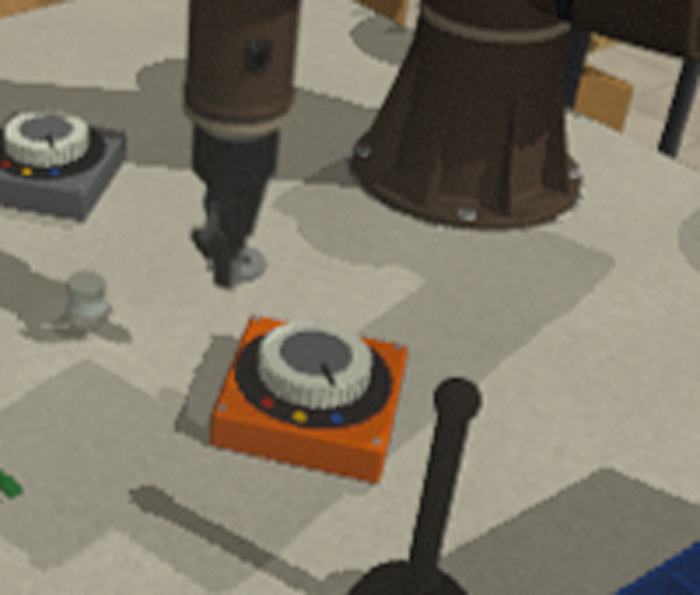

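The picture shows the shut fingertips at (230,285), clear on the right side of the dial (315,360), pointer at blue. Descend, then approach.

>>> servo_tool:
  steps: "-1 0 0 30 0 0 0; -1 0 0 62 0 0 0; -1 10 0 62 0 0 0; -1 20 0 62 0 0 0; -1 23 0 62 0 0 0"

```text
time_s: 2.65
tool_pos: [0.4988, 0.1906, 0.0595]
orientation: [0.001, 0.502, 0.865, 0.001]
ft_force: [-0.2, -0.1, 0.1]
grip_width: -0.0001
gripper_force: 0.0
```

>>> servo_tool:
  steps: "-1 1 0 0 0 0 0; -1 2 0 0 0 0 0; -1 2 0 0 0 0 0; -1 3 0 0 0 0 0; -1 3 0 0 0 0 0"

```text
time_s: 3.28
tool_pos: [0.497, 0.1922, 0.0583]
orientation: [-0.0, 0.502, 0.865, -0.0]
ft_force: [0.2, 0.1, 0.2]
grip_width: -0.0004
gripper_force: 0.0
```

>>> servo_tool:
  steps: "-1 1 0 0 0 0 0; -1 1 0 0 0 0 0; -1 2 0 0 0 0 0; -1 2 0 0 0 0 0; -1 2 0 0 0 0 0"

```text
time_s: 3.9
tool_pos: [0.496, 0.194, 0.0583]
orientation: [-0.0, 0.502, 0.865, -0.0]
ft_force: [-0.5, 0.6, -0.3]
grip_width: 0.0003
gripper_force: 0.0
```

>>> servo_tool:
  steps: "-1 0.5 0 0 0 0 0; -1 1 0 0 0 0 0; -1 1.5 0 0 0 0 0; -1 1.5 0 0 0 0 0; -1 1.5 0 0 0 0 0"

```text
time_s: 4.53
tool_pos: [0.4953, 0.1953, 0.0583]
orientation: [0.0, 0.502, 0.865, 0.0]
ft_force: [0.1, -0.6, 0.0]
grip_width: -0.0
gripper_force: 0.0
```

>>> servo_tool:
  steps: "-1 0.5 0 0 0 0 0; -1 1 0 0 0 0 0; -1 1 0 0 0 0 0; -1 1 0 0 0 0 0; -1 1 0 0 0 0 0"

```text
time_s: 5.15
tool_pos: [0.4948, 0.1962, 0.0583]
orientation: [-0.0, 0.502, 0.865, -0.0]
ft_force: [1.0, 0.7, -1.3]
grip_width: 0.0001
gripper_force: 0.0
```

>>> servo_tool:
  steps: "-1 0.5 0 0 0 0 0; -1 1 0 0 0 0 0; -1 1 0 0 0 0 0; -1 1 0 0 0 0 0; -1 1 0 0 0 0 0"

```text
time_s: 5.78
tool_pos: [0.4945, 0.1968, 0.0583]
orientation: [0.0, 0.502, 0.865, -0.0]
ft_force: [1.8, -3.9, 0.2]
grip_width: 0.0001
gripper_force: 2.6
```

Contact at about 61.5 mm, with 4 N. Press a bit more.

>>> servo_tool:
  steps: "-1 0.4 0 0 0 0 0; -1 0.8 0 0 0 0 0; -1 0.8 0 0 0 0 0; -1 0.8 0 0 0 0 0; -1 0.8 0 0 0 0 0"

```text
time_s: 6.4
tool_pos: [0.4946, 0.1971, 0.0584]
orientation: [0.001, 0.502, 0.865, -0.0]
ft_force: [5.3, -11.8, -1.0]
grip_width: 0.0002
gripper_force: 6.7
```

13 N, good. Arc round the axis in small parts, watching the force.

>>> servo_tool:
  steps: "-1 0.04 -2.1 0 0 0 0.035; -1 0.15 -4.2 0 0 0 0.07; -1 0.33 -6.3 0 0 0 0.105; -1 0.6 -8.4 0 0 0 0.14; -1 0.9 -10.5 0 0 0 0.175"

```text
time_s: 7.02
tool_pos: [0.4868, 0.1933, 0.0588]
orientation: [0.002, 0.576, 0.817, 0.001]
ft_force: [12.5, -8.7, -3.0]
grip_width: -0.0001
gripper_force: 6.4
```

```bash
python3 to.py
python3 - <<'E'
from plant import cams
import cv2,numpy as np
from h import *
s=cams.snapshot("scene"); np.savez("scene2.npz",**s)
cv2.imwrite("pics/s2.png",cv2.resize(s["color"][200:260,290:365,::-1],(750,600),interpolation=cv2.INTER_CUBIC))
E
```

```text
pos [0.4868 0.1933 0.0588] yaw 109.7 t 7.025 F [12.5 -8.7 -3. ] q [ 0.32  0.55  2.03 -0.    0.55 -0.02]
```

View pics/s2.png

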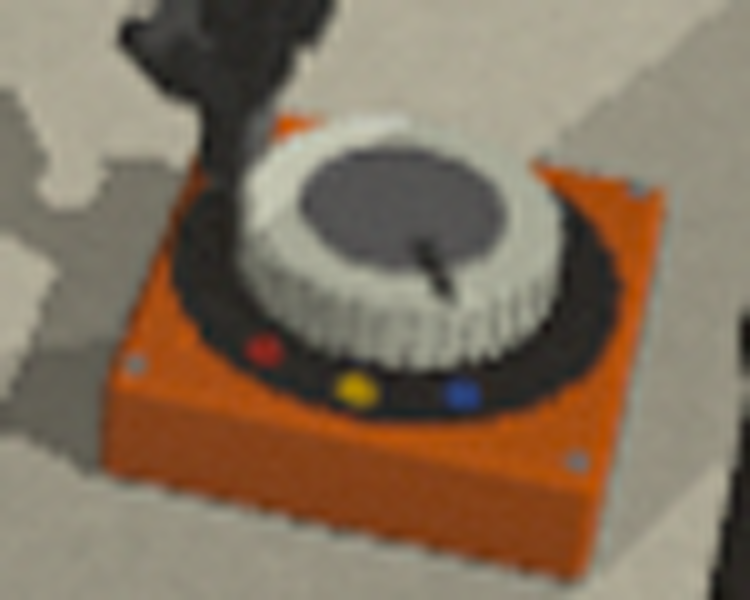

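```bash
cat > ptr.py <<'E'
import sys
from h import *
from plant import cams
def run(s,C=(.464,.250)):
    g=cv2.cvtColor(s["color"],cv2.COLOR_RGB2GRAY).astype(np.float32); Rm=rot(s["orientation"]); best=[]
    for a in np.arange(0,110,1.):
        v=[]
        for r in np.linspace(.038,.047,8):
            p=Rm.inv().apply(np.array([C[0]+r*np.cos(np.radians(a)),C[1]+r*np.sin(np.radians(a)),.075])-s["xyz"])
            u,w=s["cx"]+s["fx"]*p[0]/-p[2],s["cy"]-s["fy"]*p[1]/-p[2]
            v.append(cv2.getRectSubPix(g,(1,1),(float(u),float(w)))[0,0])
        best.append(np.mean(v))
    b=np.array(best); d=np.maximum(np.median(b)-b,0); k=b.argmin(); i=np.arange(max(0,k-8),min(110,k+9)); return k,(d[i]*i).sum()/d[i].sum()
if __name__=="__main__":
    for f in sys.argv[1:]: print(f,run(dict(np.load(f))))
    if len(sys.argv)<2:
        for n in ("scene","top"): print(n,run(cams.snapshot(n)))
E
python3 ptr.py scene0.npz scene1.npz scene2.npz top0.npz
```

```text
scene0.npz (np.int64(69), np.float64(69.23385901772339))
scene1.npz (np.int64(69), np.float64(69.31324092413422))
scene2.npz (np.int64(68), np.float64(67.95682951900572))
top0.npz (np.int64(69), np.float64(68.73835951333317))
```

The pointer moved only about 1°. The force direction shows the pair of fingers bearing with its trailing outer edge, straddling the rim. I'll back off, yaw 45° so one fingertip edge meets the ribs, and try again.

>>> servo_tool:
  steps: "-1 -10 0 0 0 0 0; -1 -25 0 0 0 0 -0.1; -1 -30 6 0 0 0 -0.28; -1 -30 12 0 0 0 -0.46; -1 -30 15 0 0 0 -0.55"

```text
time_s: 7.7
tool_pos: [0.5087, 0.1699, 0.0582]
orientation: [-0.0, 0.33, 0.944, -0.0]
ft_force: [0.0, 0.4, -0.1]
grip_width: -0.0002
gripper_force: 0.0
```

```bash
cat > to2.py <<'E'
import sys
from to import *
T=[]
for a in sys.argv[1:]:
    r,th,z=map(float,a.split(',')); p=polar(r,th,z); p[3]+=45; T.append(p)
show(T)
E
python3 to2.py .078,-50,.0585; python3 ptr.py
```

```text
pos [0.5087 0.1699 0.0582] yaw 141.5 t 7.7 F [ 0.   0.4 -0.1] q [ 0.27  0.57  2.    0.    0.58 -0.63]
[ 8.5 19.3 -0.3] [-0.    -0.    -0.585]
scene (np.int64(68), np.float64(67.9846236080382))
top (np.int64(109), np.float64(105.20456693465259))
```

>>> servo_tool:
  steps: "-1 -4 10 0 0 0 -0.15; -1 -4 15 0 0 0 -0.32; -1 0 18 0 0 0 -0.48; -1 8 19 0 0 0 -0.585; -1 8.5 19.3 0 0 0 -0.585"

```text
time_s: 8.43
tool_pos: [0.5134, 0.1905, 0.0582]
orientation: [-0.0, 0.047, 0.999, -0.0]
ft_force: [0.5, 0.6, -0.6]
grip_width: 0.0
gripper_force: 0.0
```

>>> servo_tool:
  steps: "-1 1 1 0 0 0 0; -1 1.5 1.5 0 0 0 0; -1 2 2 0 0 0 0; -1 2.4 2.4 0 0 0 0; -1 2.4 2.4 0 0 0 0"

```text
time_s: 9.05
tool_pos: [0.5119, 0.1931, 0.0583]
orientation: [-0.0, 0.046, 0.999, -0.0]
ft_force: [0.0, 0.3, 0.1]
grip_width: -0.0001
gripper_force: 0.0
```

```bash
python3 to2.py .07,-50,.0585
```

```text
pos [0.5119 0.1931 0.0583] yaw 174.7 t 9.05 F [0.  0.3 0.1] q [ 0.31  0.58  1.97  0.    0.59 -1.17]
[ 3.1  3.  -0.2] [-0.    -0.    -0.005]
```

>>> servo_tool:
  steps: "-1 0.5 0.5 0 0 0 0; -1 1 1 0 0 0 0; -1 1.4 1.4 0 0 0 0; -1 1.4 1.4 0 0 0 0; -1 1.4 1.4 0 0 0 0"

```text
time_s: 9.68
tool_pos: [0.5106, 0.1946, 0.0583]
orientation: [-0.0, 0.046, 0.999, -0.0]
ft_force: [0.1, 0.4, -0.2]
grip_width: 0.0002
gripper_force: 0.0
```

>>> servo_tool:
  steps: "-1 0.4 0.4 0 0 0 0; -1 0.7 0.7 0 0 0 0; -1 0.7 0.7 0 0 0 0; -1 0.7 0.7 0 0 0 0; -1 0.7 0.7 0 0 0 0"

```text
time_s: 10.3
tool_pos: [0.51, 0.1954, 0.0583]
orientation: [-0.0, 0.046, 0.999, 0.0]
ft_force: [-0.3, 0.2, 0.0]
grip_width: 0.0002
gripper_force: 0.0
```

>>> servo_tool:
  steps: "-1 0.4 0.4 0 0 0 0; -1 0.7 0.7 0 0 0 0; -1 0.7 0.7 0 0 0 0; -1 0.7 0.7 0 0 0 0; -1 0.7 0.7 0 0 0 0"

```text
time_s: 10.92
tool_pos: [0.5093, 0.1962, 0.0583]
orientation: [-0.0, 0.046, 0.999, 0.0]
ft_force: [0.3, 0.3, 0.3]
grip_width: -0.0001
gripper_force: 0.0
```

>>> servo_tool:
  steps: "-1 0.4 0.4 0 0 0 0; -1 0.7 0.7 0 0 0 0; -1 0.7 0.7 0 0 0 0; -1 0.7 0.7 0 0 0 0; -1 0.7 0.7 0 0 0 0"

```text
time_s: 11.55
tool_pos: [0.5087, 0.1969, 0.0583]
orientation: [0.0, 0.046, 0.999, 0.0]
ft_force: [-0.6, -0.3, -0.8]
grip_width: -0.0001
gripper_force: 0.0
```

>>> servo_tool:
  steps: "-1 0.4 0.4 0 0 0 0; -1 0.8 0.8 0 0 0 0; -1 1 1 0 0 0 0; -1 1 1 0 0 0 0; -1 1 1 0 0 0 0"

```text
time_s: 12.18
tool_pos: [0.5079, 0.198, 0.0583]
orientation: [0.0, 0.046, 0.999, 0.0]
ft_force: [0.4, 0.7, -0.8]
grip_width: 0.0002
gripper_force: 0.0
```

>>> servo_tool:
  steps: "-1 0.4 0.4 0 0 0 0; -1 0.7 0.7 0 0 0 0; -1 0.7 0.7 0 0 0 0; -1 0.7 0.7 0 0 0 0; -1 0.7 0.7 0 0 0 0"

```text
time_s: 12.8
tool_pos: [0.5072, 0.1988, 0.0583]
orientation: [-0.0, 0.046, 0.999, -0.0]
ft_force: [-0.1, -0.6, -0.1]
grip_width: -0.0004
gripper_force: 0.0
```

>>> servo_tool:
  steps: "-1 0.4 0.4 0 0 0 0; -1 0.7 0.7 0 0 0 0; -1 0.7 0.7 0 0 0 0; -1 0.7 0.7 0 0 0 0; -1 0.7 0.7 0 0 0 0"

```text
time_s: 13.42
tool_pos: [0.5066, 0.1996, 0.0583]
orientation: [0.0, 0.046, 0.999, 0.0]
ft_force: [-0.5, -1.0, -0.4]
grip_width: 0.0001
gripper_force: 0.0
```

>>> servo_tool:
  steps: "-1 0.4 0.4 0 0 0 0; -1 0.7 0.7 0 0 0 0; -1 0.7 0.7 0 0 0 0; -1 0.7 0.7 0 0 0 0; -1 0.7 0.7 0 0 0 0"

```text
time_s: 14.05
tool_pos: [0.5059, 0.2003, 0.0583]
orientation: [-0.0, 0.046, 0.999, 0.0]
ft_force: [-0.6, 0.4, 0.1]
grip_width: 0.0003
gripper_force: 0.0
```

>>> servo_tool:
  steps: "-1 0.4 0.4 0 0 0 0; -1 0.7 0.7 0 0 0 0; -1 0.7 0.7 0 0 0 0; -1 0.7 0.7 0 0 0 0; -1 0.7 0.7 0 0 0 0"

```text
time_s: 14.68
tool_pos: [0.5053, 0.2011, 0.0583]
orientation: [-0.0, 0.046, 0.999, 0.0]
ft_force: [-0.0, 0.9, 0.3]
grip_width: -0.0002
gripper_force: 0.0
```

>>> servo_tool:
  steps: "-1 0.4 0.4 0 0 0 0; -1 0.7 0.7 0 0 0 0; -1 0.7 0.7 0 0 0 0; -1 0.7 0.7 0 0 0 0; -1 0.7 0.7 0 0 0 0"

```text
time_s: 15.3
tool_pos: [0.5047, 0.2018, 0.0583]
orientation: [0.0, 0.046, 0.999, 0.0]
ft_force: [0.8, -0.4, 0.0]
grip_width: 0.0001
gripper_force: 0.2
```

Starting to touch (r≈63 mm). Press on.

>>> servo_tool:
  steps: "-1 0.4 0.4 0 0 0 0; -1 0.7 0.7 0 0 0 0; -1 0.7 0.7 0 0 0 0; -1 0.7 0.7 0 0 0 0; -1 0.7 0.7 0 0 0 0"

```text
time_s: 15.92
tool_pos: [0.5044, 0.2024, 0.0584]
orientation: [0.0, 0.046, 0.999, -0.0]
ft_force: [2.8, -4.0, -0.7]
grip_width: 0.0001
gripper_force: 2.1
```

>>> servo_tool:
  steps: "-1 0.3 0.3 0 0 0 0; -1 0.6 0.6 0 0 0 0; -1 0.7 0.7 0 0 0 0; -1 0.7 0.7 0 0 0 0; -1 0.7 0.7 0 0 0 0"

```text
time_s: 16.55
tool_pos: [0.5044, 0.2029, 0.0585]
orientation: [0.001, 0.046, 0.999, -0.0]
ft_force: [6.6, -9.0, -1.9]
grip_width: -0.0004
gripper_force: 4.9
```

>>> servo_tool:
  steps: "-1 1.2 -1.1 0 0 0 0.026; -1 2.4 -2.2 0 0 0 0.052; -1 3.6 -3.3 0 0 0 0.08; -1 4.8 -4.3 0 0 0 0.105; -1 4.8 -4.3 0 0 0 0.105"

```text
time_s: 17.18
tool_pos: [0.5008, 0.2003, 0.0589]
orientation: [0.002, 0.099, 0.995, 0.001]
ft_force: [10.6, 0.6, -3.5]
grip_width: -0.0004
gripper_force: 5.3
```

```bash
python3 to2.py; python3 ptr.py
```

```text
pos [0.5008 0.2003 0.0589] yaw 168.7 t 17.175 F [10.6  0.6 -3.5] q [ 0.32  0.57  2.   -0.    0.57 -1.05]
scene (np.int64(67), np.float64(67.55904653257818))
top (np.int64(109), np.float64(105.12649395596833))
```

>>> servo_tool:
  steps: "-1 0 0 0 0 0 0; -1 0 0 0 0 0 0; -1 0 0 0 0 0 0; -1 0 0 0 0 0 0; -1 0 0 0 0 0 0"

```text
time_s: 17.9
tool_pos: [0.5001, 0.1998, 0.0588]
orientation: [0.002, 0.098, 0.995, 0.001]
ft_force: [8.5, -3.7, -1.4]
grip_width: -0.0
gripper_force: 5.0
```

```bash
python3 to2.py; python3 ptr.py
python3 - <<'E'
from plant import cams
import cv2
s=cams.snapshot("scene")
cv2.imwrite("pics/s3.png",cv2.resize(s["color"][185:260,290:365,::-1],(600,600),interpolation=cv2.INTER_CUBIC))
E
```

```text
pos [0.5001 0.1998 0.0588] yaw 168.7 t 17.9 F [ 8.5 -3.7 -1.4] q [ 0.32  0.57  2.   -0.    0.57 -1.05]
scene (np.int64(67), np.float64(66.83807926709747))
top (np.int64(109), np.float64(105.15298295955402))
```

View pics/s3.png

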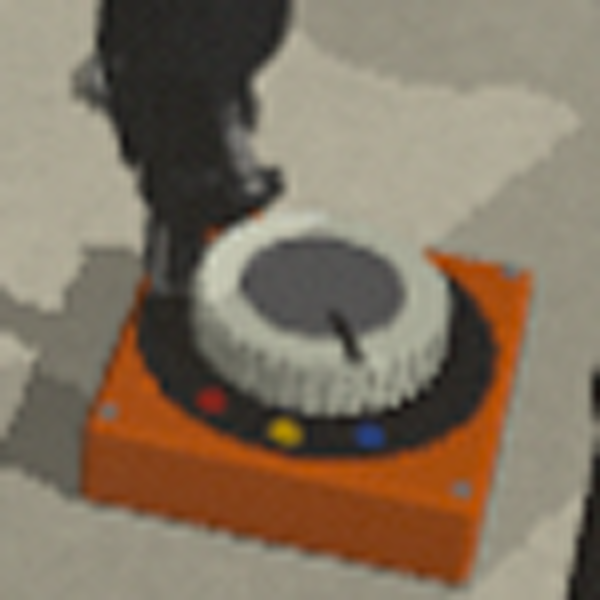

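The dial creeps round under a steady tangential force, so it turns slowly with the finger. I'll continue slowly, pressing slightly more.

>>> servo_tool:
  steps: "-1 0.5 -0.2 0 0 0 0.009; -1 0.9 -0.5 0 0 0 0.018; -1 1.3 -0.9 0 0 0 0.026; -1 1.7 -1.3 0 0 0 0.035; -1 2.15 -1.6 0 0 0 0.044"

```text
time_s: 18.68
tool_pos: [0.4985, 0.1989, 0.0589]
orientation: [0.002, 0.12, 0.993, 0.001]
ft_force: [13.3, -2.0, -2.9]
grip_width: -0.0004
gripper_force: 6.7
```

```bash
cat > st.py <<'E'
from plant import sense,cams
from h import *; from ptr import run
C=np.array([.464,.250]); s=sense(); d=s["tool_pos"][:2]-C; r=np.hypot(*d); o=d/r; cw=np.array([o[1],-o[0]]); F=s["ft_force"][:2]
x=rot(s["orientation"]).apply([1,0,0]); y=rot(s["orientation"]).apply([0,1,0]); 
print('t',s["time_s"],'r',r.round(4),'th',np.degrees(np.arctan2(d[1],d[0])).round(1),'Frad',(F@o).round(1),'Fresist',(-F@cw).round(1),'z',s["tool_pos"][2].round(4))
print('in',(-o@x[:2]).round(2),(-o@y[:2]).round(2),'cw',(cw@x[:2]).round(2),(cw@y[:2]).round(2),'ptr',run(cams.snapshot("scene"))[1].round(1))
E
python3 st.py
```

```text
t 18.675 r 0.0617 th -56.0 Frad 9.1 Fresist 9.8 z 0.0589
in 0.74 0.67 cw 0.67 -0.74 ptr 64.8
```

The pointer is at 64.8° and follows the finger. Continue.

>>> servo_tool:
  steps: "-1 0.4 -0.35 0 0 0 0.009; -1 0.8 -0.7 0 0 0 0.018; -1 1.2 -1.05 0 0 0 0.026; -1 1.6 -1.4 0 0 0 0.035; -1 2.1 -1.75 0 0 0 0.044"

```text
time_s: 19.35
tool_pos: [0.4966, 0.1978, 0.059]
orientation: [0.003, 0.142, 0.99, 0.001]
ft_force: [14.7, -3.4, -4.2]
grip_width: -0.0003
gripper_force: 7.9
```

```bash
python3 st.py
```

```text
t 19.35 r 0.0616 th -58.0 Frad 10.7 Fresist 10.7 z 0.059
in 0.75 0.67 cw 0.67 -0.75 ptr 63.6
```

>>> servo_tool:
  steps: "-1 0.4 -0.35 0 0 0 0.009; -1 0.8 -0.7 0 0 0 0.018; -1 1.2 -1.05 0 0 0 0.026; -1 1.6 -1.4 0 0 0 0.035; -1 2.1 -1.75 0 0 0 0.044"

```text
time_s: 20.02
tool_pos: [0.4945, 0.1966, 0.059]
orientation: [0.003, 0.164, 0.986, 0.001]
ft_force: [16.5, -5.3, -5.8]
grip_width: 0.0003
gripper_force: 9.1
```

>>> servo_tool:
  steps: "-1 0.4 -0.4 0 0 0 0.009; -1 0.8 -0.8 0 0 0 0.018; -1 1.2 -1.2 0 0 0 0.026; -1 1.6 -1.6 0 0 0 0.035; -1 2 -1.9 0 0 0 0.044"

```text
time_s: 20.65
tool_pos: [0.4922, 0.1954, 0.0591]
orientation: [0.003, 0.186, 0.983, 0.001]
ft_force: [17.8, -6.3, -6.8]
grip_width: 0.0003
gripper_force: 9.7
```

```bash
python3 st.py
```

```text
t 20.65 r 0.0614 th -62.7 Frad 13.8 Fresist 12.9 z 0.0591
in 0.75 0.66 cw 0.66 -0.75 ptr 59.0
```

>>> servo_tool:
  steps: "-1 0.4 -0.4 0 0 0 0.009; -1 0.8 -0.8 0 0 0 0.018; -1 1.2 -1.2 0 0 0 0.026; -1 1.6 -1.6 0 0 0 0.035; -1 1.9 -2 0 0 0 0.044"

```text
time_s: 21.32
tool_pos: [0.4895, 0.1942, 0.059]
orientation: [0.003, 0.207, 0.978, 0.001]
ft_force: [17.2, -7.5, -6.1]
grip_width: -0.0
gripper_force: 9.4
```

>>> servo_tool:
  steps: "-1 0.4 -0.4 0 0 0 0.009; -1 0.8 -0.8 0 0 0 0.018; -1 1.2 -1.2 0 0 0 0.026; -1 1.6 -1.6 0 0 0 0.035; -1 1.9 -2 0 0 0 0.044"

```text
time_s: 21.95
tool_pos: [0.4868, 0.193, 0.059]
orientation: [0.003, 0.229, 0.974, 0.001]
ft_force: [16.7, -8.0, -4.8]
grip_width: -0.0001
gripper_force: 9.4
```

```bash
python3 st.py
```

```text
t 21.95 r 0.0614 th -68.2 Frad 13.6 Fresist 12.5 z 0.059
in 0.75 0.67 cw 0.67 -0.75 ptr 52.9
```

>>> servo_tool:
  steps: "-1 0.4 -0.4 0 0 0 0.009; -1 0.8 -0.8 0 0 0 0.018; -1 1.2 -1.2 0 0 0 0.026; -1 1.6 -1.6 0 0 0 0.035; -1 1.9 -2 0 0 0 0.044"

```text
time_s: 22.62
tool_pos: [0.4837, 0.1918, 0.0589]
orientation: [0.002, 0.25, 0.968, 0.001]
ft_force: [15.2, -8.7, -3.2]
grip_width: 0.0003
gripper_force: 9.1
```

>>> servo_tool:
  steps: "-1 0.4 -0.4 0 0 0 0.009; -1 0.8 -0.8 0 0 0 0.018; -1 1.2 -1.2 0 0 0 0.026; -1 1.6 -1.6 0 0 0 0.035; -1 1.9 -2 0 0 0 0.044"

```text
time_s: 23.25
tool_pos: [0.4807, 0.1909, 0.0588]
orientation: [0.002, 0.271, 0.963, 0.001]
ft_force: [13.1, -10.3, -2.4]
grip_width: -0.0001
gripper_force: 8.8
```

```bash
python3 st.py
```

```text
t 23.25 r 0.0614 th -74.2 Frad 13.5 Fresist 9.8 z 0.0588
in 0.73 0.68 cw 0.68 -0.73 ptr 47.6
```

It is 21° round, well past half way. Take the hand away radially and up.

>>> servo_tool:
  steps: "-1 -4 -3.7 0 0 0 0; -1 -15 -14 0 0 0 0; -1 -25 -23 -10 0 0 0; -1 -29 -27 -50 0 0 0; -1 -29 -27 -100 0 0 0"

```text
time_s: 23.92
tool_pos: [0.4882, 0.1513, 0.1593]
orientation: [-0.001, 0.272, 0.962, -0.001]
ft_force: [1.2, 0.2, -0.3]
grip_width: 0.0001
gripper_force: 0.0
```

>>> servo_tool:
  steps: "-1 0 0 0 0 0 0; -1 0 0 0 0 0 0; -1 0 0 0 0 0 0; -1 0 0 0 0 0 0; -1 0 0 0 0 0 0"

```text
time_s: 24.55
tool_pos: [0.4884, 0.1527, 0.1578]
orientation: [-0.0, 0.271, 0.963, -0.0]
ft_force: [-0.5, 0.5, -0.2]
grip_width: 0.0
gripper_force: 0.0
```

```bash
python3 st.py; sleep 0
python3 - <<'E'
from plant import cams
import cv2
s=cams.snapshot("scene")
cv2.imwrite("pics/s4.png",cv2.resize(s["color"][100:280,180:400,::-1],(733,600),interpolation=cv2.INTER_CUBIC))
E
```

```text
t 24.55 r 0.1003 th -75.9 Frad -0.6 Fresist -0.3 z 0.1578
in 0.71 0.7 cw 0.7 -0.71 ptr 46.1
```

View pics/s4.png

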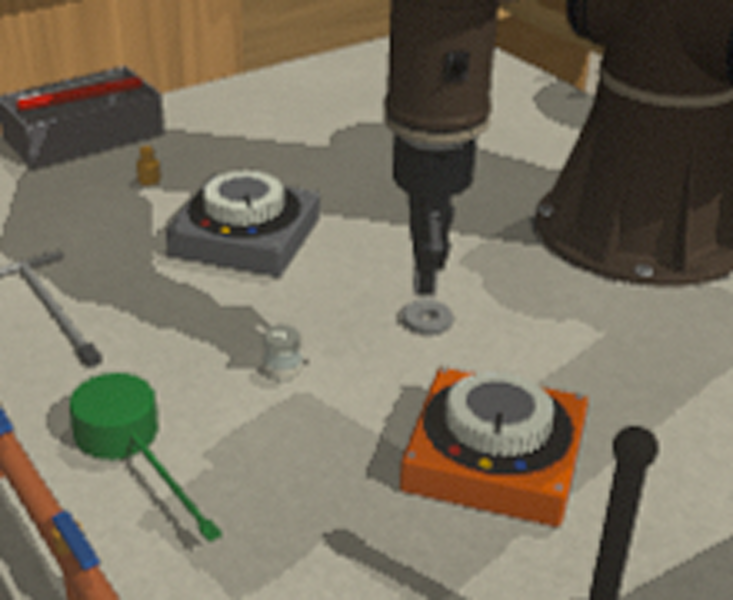

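The hand is clear, the other objects are unmoved, and the pointer (497,420) is heading from blue towards yellow (485,463). Wait for it to settle.

>>> servo_tool:
  steps: "-1 0 0 0 0 0 0; -1 0 0 0 0 0 0; -1 0 0 0 0 0 0; -1 0 0 0 0 0 0; -1 0 0 0 0 0 0"

```text
time_s: 25.28
tool_pos: [0.4887, 0.1527, 0.1583]
orientation: [0.0, 0.271, 0.963, 0.0]
ft_force: [0.1, 0.7, -0.6]
grip_width: -0.0003
gripper_force: 0.0
```

>>> servo_tool:
  steps: "-1 0 0 0 0 0 0; -1 0 0 0 0 0 0; -1 0 0 0 0 0 0; -1 0 0 0 0 0 0; -1 0 0 0 0 0 0"

```text
time_s: 25.9
tool_pos: [0.4887, 0.1527, 0.1583]
orientation: [-0.0, 0.271, 0.963, -0.0]
ft_force: [-0.8, -0.7, -0.2]
grip_width: -0.0001
gripper_force: 0.0
```

```bash
python3 st.py
```

```text
t 25.9 r 0.1003 th -75.7 Frad 0.5 Fresist -0.9 z 0.1583
in 0.72 0.7 cw 0.7 -0.72 ptr 44.1
```

>>> servo_tool:
  steps: "-1 0 0 0 0 0 0; -1 0 0 0 0 0 0; -1 0 0 0 0 0 0; -1 0 0 0 0 0 0; -1 0 0 0 0 0 0"

```text
time_s: 26.58
tool_pos: [0.4887, 0.1528, 0.1583]
orientation: [0.0, 0.271, 0.963, 0.0]
ft_force: [0.1, 0.2, -0.4]
grip_width: 0.0002
gripper_force: 0.0
```

>>> servo_tool:
  steps: "-1 0 0 0 0 0 0; -1 0 0 0 0 0 0; -1 0 0 0 0 0 0; -1 0 0 0 0 0 0; -1 0 0 0 0 0 0"

```text
time_s: 27.2
tool_pos: [0.4887, 0.1527, 0.1583]
orientation: [0.0, 0.271, 0.963, 0.0]
ft_force: [-0.2, 1.1, 0.5]
grip_width: -0.0002
gripper_force: 0.0
```

>>> servo_tool:
  steps: "-1 0 0 0 0 0 0; -1 0 0 0 0 0 0; -1 0 0 0 0 0 0; -1 0 0 0 0 0 0; -1 0 0 0 0 0 0"

```text
time_s: 27.82
tool_pos: [0.4887, 0.1527, 0.1583]
orientation: [0.0, 0.271, 0.963, -0.0]
ft_force: [-0.4, -0.5, 0.7]
grip_width: 0.0
gripper_force: 0.0
```

>>> servo_tool:
  steps: "-1 0 0 0 0 0 0; -1 0 0 0 0 0 0; -1 0 0 0 0 0 0; -1 0 0 0 0 0 0; -1 0 0 0 0 0 0"

```text
time_s: 28.45
tool_pos: [0.4887, 0.1527, 0.1583]
orientation: [-0.0, 0.271, 0.963, 0.0]
ft_force: [-0.2, -0.2, -0.2]
grip_width: -0.0001
gripper_force: 0.0
```

```bash
python3 st.py
```

```text
t 28.45 r 0.1003 th -75.7 Frad 0.1 Fresist -0.3 z 0.1583
in 0.72 0.7 cw 0.7 -0.72 ptr 42.6
```

>>> servo_tool:
  steps: "-1 0 0 0 0 0 0; -1 0 0 0 0 0 0; -1 0 0 0 0 0 0; -1 0 0 0 0 0 0; -1 0 0 0 0 0 0"

```text
time_s: 29.12
tool_pos: [0.4887, 0.1527, 0.1583]
orientation: [0.0, 0.271, 0.963, 0.0]
ft_force: [-0.9, 0.4, -0.2]
grip_width: -0.0
gripper_force: 0.0
```

>>> servo_tool:
  steps: "-1 0 0 0 0 0 0; -1 0 0 0 0 0 0; -1 0 0 0 0 0 0; -1 0 0 0 0 0 0; -1 0 0 0 0 0 0"

```text
time_s: 29.75
tool_pos: [0.4887, 0.1527, 0.1583]
orientation: [-0.0, 0.271, 0.963, -0.0]
ft_force: [0.2, -0.1, 0.8]
grip_width: 0.0003
gripper_force: 0.0
```

>>> servo_tool:
  steps: "-1 0 0 0 0 0 0; -1 0 0 0 0 0 0; -1 0 0 0 0 0 0; -1 0 0 0 0 0 0; -1 0 0 0 0 0 0"

```text
time_s: 30.38
tool_pos: [0.4887, 0.1528, 0.1583]
orientation: [-0.0, 0.271, 0.963, -0.0]
ft_force: [1.2, 0.3, -0.1]
grip_width: -0.0
gripper_force: 0.0
```

>>> servo_tool:
  steps: "-1 0 0 0 0 0 0; -1 0 0 0 0 0 0; -1 0 0 0 0 0 0; -1 0 0 0 0 0 0; -1 0 0 0 0 0 0"

```text
time_s: 31.0
tool_pos: [0.4887, 0.1527, 0.1583]
orientation: [0.0, 0.271, 0.963, 0.0]
ft_force: [0.0, 0.2, -0.6]
grip_width: -0.0
gripper_force: 0.0
```

```bash
python3 st.py;python3 - <<'E'
from plant import cams
import cv2
s=cams.snapshot("scene")
cv2.imwrite("pics/s5.png",cv2.resize(s["color"][200:260,290:365,::-1],(750,600),interpolation=cv2.INTER_CUBIC))
E
```

```text
t 31.0 r 0.1003 th -75.7 Frad -0.2 Fresist 0.1 z 0.1583
in 0.72 0.7 cw 0.7 -0.72 ptr 41.3
```

View pics/s5.png

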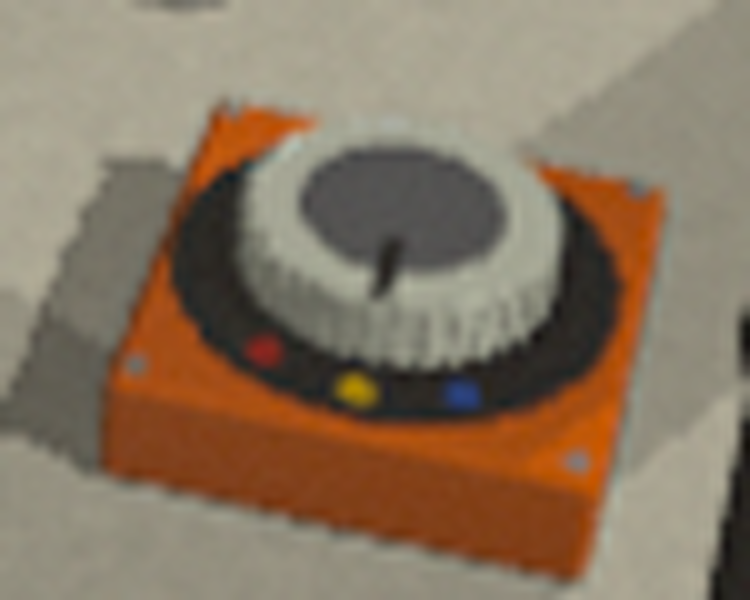

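The pointer end (378,295) now aims at the yellow dot (357,390), still creeping slowly into the detent. There is time to let it centre.

>>> servo_tool:
  steps: "-1 0 0 0 0 0 0; -1 0 0 0 0 0 0; -1 0 0 0 0 0 0; -1 0 0 0 0 0 0; -1 0 0 0 0 0 0"

```text
time_s: 31.72
tool_pos: [0.4887, 0.1528, 0.1583]
orientation: [0.0, 0.271, 0.963, 0.0]
ft_force: [0.7, -0.0, 0.4]
grip_width: 0.0002
gripper_force: 0.0
```

>>> servo_tool:
  steps: "-1 0 0 0 0 0 0; -1 0 0 0 0 0 0; -1 0 0 0 0 0 0; -1 0 0 0 0 0 0; -1 0 0 0 0 0 0"

```text
time_s: 32.35
tool_pos: [0.4887, 0.1528, 0.1583]
orientation: [0.0, 0.271, 0.963, 0.0]
ft_force: [0.5, -0.8, 0.4]
grip_width: -0.0001
gripper_force: 0.0
```

>>> servo_tool:
  steps: "-1 0 0 0 0 0 0; -1 0 0 0 0 0 0; -1 0 0 0 0 0 0; -1 0 0 0 0 0 0; -1 0 0 0 0 0 0"

```text
time_s: 32.98
tool_pos: [0.4887, 0.1527, 0.1583]
orientation: [-0.0, 0.271, 0.963, -0.0]
ft_force: [0.6, -0.3, -0.3]
grip_width: -0.0001
gripper_force: 0.0
```

>>> servo_tool:
  steps: "-1 0 0 0 0 0 0; -1 0 0 0 0 0 0; -1 0 0 0 0 0 0; -1 0 0 0 0 0 0; -1 0 0 0 0 0 0"

```text
time_s: 33.6
tool_pos: [0.4887, 0.1527, 0.1583]
orientation: [-0.0, 0.271, 0.963, 0.0]
ft_force: [-0.7, -0.3, 0.3]
grip_width: 0.0002
gripper_force: 0.0
```

>>> servo_tool:
  steps: "-1 0 0 0 0 0 0; -1 0 0 0 0 0 0; -1 0 0 0 0 0 0; -1 0 0 0 0 0 0; -1 0 0 0 0 0 0"

```text
time_s: 34.22
tool_pos: [0.4887, 0.1527, 0.1583]
orientation: [0.0, 0.271, 0.963, 0.0]
ft_force: [0.3, 0.3, 0.5]
grip_width: 0.0001
gripper_force: 0.0
```

>>> servo_tool:
  steps: "-1 0 0 0 0 0 0; -1 0 0 0 0 0 0; -1 0 0 0 0 0 0; -1 0 0 0 0 0 0; -1 0 0 0 0 0 0"

```text
time_s: 34.85
tool_pos: [0.4887, 0.1527, 0.1583]
orientation: [0.0, 0.271, 0.963, 0.0]
ft_force: [-0.1, 0.1, -1.1]
grip_width: 0.0
gripper_force: 0.0
```

>>> servo_tool:
  steps: "-1 0 0 0 0 0 0; -1 0 0 0 0 0 0; -1 0 0 0 0 0 0; -1 0 0 0 0 0 0; -1 0 0 0 0 0 0"

```text
time_s: 35.48
tool_pos: [0.4887, 0.1527, 0.1583]
orientation: [0.0, 0.271, 0.963, 0.0]
ft_force: [-0.2, 0.7, -0.7]
grip_width: 0.0002
gripper_force: 0.0
```

>>> servo_tool:
  steps: "-1 0 0 0 0 0 0; -1 0 0 0 0 0 0; -1 0 0 0 0 0 0; -1 0 0 0 0 0 0; -1 0 0 0 0 0 0"

```text
time_s: 36.1
tool_pos: [0.4887, 0.1527, 0.1583]
orientation: [0.0, 0.271, 0.963, 0.0]
ft_force: [-0.5, -0.8, -0.1]
grip_width: 0.0004
gripper_force: 0.0
```

```bash
python3 st.py
```

```text
t 36.1 r 0.1003 th -75.7 Frad 0.7 Fresist -0.7 z 0.1583
in 0.72 0.7 cw 0.7 -0.72 ptr 39.7
```

>>> servo_tool:
  steps: "-1 0 0 0 0 0 0; -1 0 0 0 0 0 0; -1 0 0 0 0 0 0; -1 0 0 0 0 0 0; -1 0 0 0 0 0 0"

```text
time_s: 36.78
tool_pos: [0.4887, 0.1528, 0.1583]
orientation: [0.0, 0.271, 0.963, 0.0]
ft_force: [-0.1, 0.5, -0.0]
grip_width: 0.0001
gripper_force: 0.0
```

>>> servo_tool:
  steps: "-1 0 0 0 0 0 0; -1 0 0 0 0 0 0; -1 0 0 0 0 0 0; -1 0 0 0 0 0 0; -1 0 0 0 0 0 0"

```text
time_s: 37.4
tool_pos: [0.4887, 0.1527, 0.1583]
orientation: [0.0, 0.271, 0.963, 0.0]
ft_force: [-0.4, 0.1, -1.0]
grip_width: -0.0002
gripper_force: 0.0
```

>>> servo_tool:
  steps: "-1 0 0 0 0 0 0; -1 0 0 0 0 0 0; -1 0 0 0 0 0 0; -1 0 0 0 0 0 0; -1 0 0 0 0 0 0"

```text
time_s: 38.02
tool_pos: [0.4887, 0.1528, 0.1583]
orientation: [-0.0, 0.271, 0.963, 0.0]
ft_force: [-0.2, -0.6, 0.1]
grip_width: 0.0001
gripper_force: 0.0
```

>>> servo_tool:
  steps: "-1 0 0 0 0 0 0; -1 0 0 0 0 0 0; -1 0 0 0 0 0 0; -1 0 0 0 0 0 0; -1 0 0 0 0 0 0"

```text
time_s: 38.65
tool_pos: [0.4887, 0.1527, 0.1583]
orientation: [0.0, 0.271, 0.963, 0.0]
ft_force: [-0.3, -0.5, 0.7]
grip_width: 0.0001
gripper_force: 0.0
```

```bash
python3 st.py; python3 -c "
from plant import job
print(job.job_done())"
```

```text
t 38.65 r 0.1004 th -75.7 Frad 0.4 Fresist -0.5 z 0.1583
in 0.72 0.7 cw 0.7 -0.72 ptr 39.3
the job is handed in; nothing more can be done
None
```

I turned the orange dial one click clockwise: its pointer settled at the yellow dot (30° round by the camera), with the hand clear and no sign that the grey dial or anything else moved; the job was handed in at about 39 s.

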